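# Bolt the scrap-metal box shut

## Task

Lock the little wooden scrap-metal box: with one fingertip hold down the ribbed spring thumb plate of its safety catch, and meanwhile with the other finger push the bolt by its upright peg fully home into the keeper. Then let go, so that the catch springs back up behind the bolt's collar and locks it. Grasp nothing, do not force the lock, and leave the small loose things round the box where they lie.

Things in the scene. Friction and masses are not known exactly. Their poses are not given: they have to be found in the camera images.
- lock_box: Wooden box fixed to the bench, 94 (x) x 200 (y) x 36 mm; origin: centre of its underside, z up, turned up to 0.45 rad, +y roughly to the robot's left. The lock's bolt, a 10 mm bar at x = 0, 63 mm up, slides to +y into the keeper on the left end. Fixed lock parts: under 75 mm high. Keep the arm off the room's lamp: its head hangs at x 0.15-0.4, y -0.5 to -0.25 m (world), 0.49 m up and higher.
- bolt_peg (a point): The bolt's upright round steel peg, 12 mm across, top 111 mm above the bench; the point lies on the peg's axis 100 mm above the bench and moves with the bolt (box frame: x = 0, y = -45 mm + joint bolt). A finger reaching down on its -y side, tip level with the pressed thumb plate, can push its upper 29 mm; below that tip height are only parts under 75 mm.
- catch_plate (a point): Centre of the top of the catch's ribbed steel thumb plate, 36 (x) x 68 (y) x 4 mm, above the bolt on the +y side of the peg: y = -7 to +61 mm in the box frame, so its near edge is 38 mm from the peg's axis with the bolt at 0, 12 mm with it home. Top 91 mm above the bench when up, 82 mm fully down. It moves straight down without tilting; a fingertip may slide along it while pressing.
- bolt (a joint): Travel of the bolt in m, to the box's +y: 0 drawn, 0.026 fully home (end stop); starts at 0 to 0.008. About 1.5 N of friction, no spring. With the catch up, the collar on the bolt stops against the catch's gate bar at 0.012; beyond 0.023 the collar has passed the gate and the catch can rise behind it.
- catch (a joint): Travel of the spring catch in m, downward: 0 up, 0.009 fully down (end stop). The gate is clear of the bolt's collar beyond 0.006. The spring pushes back with about 2 N at the start and 6.5 N fully down, and returns the catch when it is released.
- screw_jar_1: little white screw-top jar with a black lid, 34 mm across, 36 mm high; stands loose on the bench beside the box, not part of the job. Origin at the middle of its underside.
- felt_bob_white: white felt polishing bob on a steel pin, 20x45x20 mm, lying; stands loose on the bench beside the box, not part of the job. Origin at the middle of its underside.
- wax_ring_blank: green wax ring blank, 17x33x8 mm, lying; stands loose on the bench beside the box, not part of the job. Origin at the middle of its underside.
- green_wax_block: green wax block, 30x45x16 mm, lying; stands loose on the bench beside the box, not part of the job. Origin at the middle of its underside.
- tweezers: steel tweezers, 13x126x9 mm, lying; stands loose on the bench beside the box, not part of the job. Origin at the middle of its underside.
- wax_stick: blue-green wavy wax stick, 14x69x12 mm, lying; stands loose on the bench beside the box, not part of the job. Origin at the middle of its underside.

How it is judged:
On the way:
1. the catch is held down by the fingers while the fingers push the bolt past the gate (value of joint catch above 0.006 m and value of joint bolt above 0.014 m and contact force between the fingers and catch above 0.5 N and contact force between the fingers and bolt above 0.2 N), for 0.04 s.
At the end, for the whole second after the job is handed in: The bolt is home (22 mm or more of its 26 mm travel), at rest, and the catch has sprung back up to within 2 mm, behind the bolt's collar (value of joint bolt above 0.022 m and value of joint catch below 0.002 m and velocity of joint bolt below 0.01 m/s); the robot touches nothing.
It fails at once if a loose thing beside the box is lifted, carried or pushed more than 20 mm (distance of any of screw_jar_1, felt_bob_white, wax_ring_blank, green_wax_block, tweezers, wax_stick from where it was at the start of the episode above 0.02 m).
It fails at once if the lock is forced: more than 60 N on the bolt or on the catch (contact force between the fingers and bolt above 60 N or contact force between the fingers and catch above 60 N).
It also fails if it takes over 38 s, if anything falls off the work surface, if the arm or the gripper's body presses on something with over 40 N, if the wrist force passes 120 N, or if a joint passes its speed limit or range.

## Robot

A 6-joint arm with a two-finger parallel gripper is mounted at the origin on a cart in front of the work surface, level with it; the furniture and walls round the work are solid. World frame = base frame: x ahead of the robot, y to its left, z up, the work surface at z = 0. Lengths are in m, angles in rad, forces in N, time in s.
With the tool pointing down it reaches from about 0.375 to 0.9 m from the base axis. Payload 3.1 kg.
Tool frame: the origin (TCP) lies midway between the tips of the shut fingers; the grasp point (between the pads) lies 19 mm behind it; z points along the fingers, y is the line along which they close (so a half turn about z gives the same grasp; the last joint's range is limited). The gripper opens to 85 mm and grips with 20 to 120 N. Pads are 22 mm wide; open, the fingers measure 114 mm over their backs; the gripper's body (76 mm by 85 mm) begins 54 mm behind the grasp point. The pads swing forward as they close: fully open they stand 13 mm farther back than shut.
Start: joints at [1.004, 0.527, 1.433, -0, 1.181, -0.178], TCP at [0.236, 0.579, 0.231] pointing down, gripper open.
Joint ranges: [-3.08, 3.08], [-0.75, 2.2], [0.22, 2.44], [-1.43, 4.57], [0, 2.65], [-2.85, 2.85]. Speed limits (rad/s): [2.79, 2.79, 3.14, 3.14, 3.14, 3.14].

## Interface

Orientations are given as a unit quaternion [x, y, z, w].
In Python, from station import manip gives the robot as it stands.
- The arm moves only by the tool step_arm, never from a script. Its argument "targets" is text: rows parted by semicolons, each of 4 numbers parted by spaces: the shift along the tool's x, y, z in mm, then the turn about the tool's z in degrees. A call has 1 to 12 rows; each row is the pose to reach, as a shift and turn from the pose commanded when the call began, along the tool's axes at that moment; what a row does not reach only later rows make up. A row lasts 1/10 s, in which the tool goes at most 50 mm and 8.59 degrees, less where a joint would pass 70% of its speed; a pose out of reach is approached as far as the arm can. A call with a gripper value outside its range is refused whole. "gripper" is the closure, from 0 (fully open) to 1 (shut), set as the call begins (left out, the last holds). The fingers move at their own pace and stop on an object; "squeeze" is the grip in N (left out, the last holds). Time passes only in rows, so rows that repeat a pose let the fingers close. It gives the time, the measured TCP pose, the force, the opening and the grip force at its end, in the units of the state.
- manip.sense(): the state, without advancing time (a new reading comes with each control period).
- manip.snapshot(name): name is "scene" or "top" or "wrist"; returns the picture (420x560x3 uint8, red, green, blue); there is no depth.
- manip.get_calibration(name): a dict with "fov_y" (degrees; the focal length in pixels is half the picture's height over the tangent of half this angle, whatever the lens; pixels are square), "cx", "cy" (the principal point, pixels), "extrinsics" (4x4, takes a point from camera to world coordinates); the wrist camera has in their place "tool_from_camera" (4x4, takes a point from camera to tool coordinates, whose origin is the TCP and whose axes are the flange's). Camera axes: x right, y down, z forward; pixel columns grow to the right and rows downward; lengths in m; the calibration is good to about 2 mm. A picture is of the moment at which its call begins: read the wrist's pose just before it. get_calibration takes no time and is no camera call.
- manip.sign_off(): hands the job in; it is judged then, once.
Trained networks look in the newest picture that a camera, given by its name, has taken for a name from the list of things; names that differ only in an ending like _2 or _b are one class to them, and where a whole thing is asked for, a point or a joint stands for the part that bears it (a point fixed in the world has none). Each returns a list of dicts, best first, with "p" (0 to 1); they miss things now and then, are a little off and sometimes report something else, mostly with a low value. They report only what shows in the picture. A call takes as long as a camera call.
- manip.recognise(camera, query): "position" ([column, row] in pixels, amid what is visible of it).
- manip.masks_of(camera, query): "pixels" (420x560 bool, what is visible of it) and "position" ([column, row] in pixels, amid what is visible of it).
- manip.mark_of(camera, query): "position" ([column, row] in pixels: a listed point, or the origin of a listed thing).
The state is a dict: "t": time; "q": joint angles; "qd": joint speeds; "tau": joint torques, N m; "tcp_pos": TCP position; "tool_rot": TCP orientation; "force": force on the tool from outside, world axes, zero at the start; "ft_torque": the same for the moment, N m; "finger_gap": opening from 0.0 (shut) to 1.0 (fully open); "gripper_force": force on a finger pad.
Only numpy, scipy, OpenCV 4.12 (cv2) and the standard library are available. Lean on these libraries where they do the work, as an engineer would, in place of code of your own. Each camera call takes 0.05 s, during which the arm holds its last target. There are 200 camera calls.

## Working session

There is one attempt and no reset: what is moved stays moved. The work goes in short steps, Python scripts to look and compute and a tool call to move; the robot and the scene stay as the last step left them, time stands still between calls to the robot, and variables do not carry over. Pictures are saved under pics/ and viewed, at most 10 in all, crops included, and the job is handed in when it is done.

Besides the shell and the picture viewer there is one more tool, called as a command line: name --argument value ..., lists and objects as JSON in quotes. step_arm: Moves the arm, as the interface text tells. Its arguments: {"type":"object","properties":{"targets":{"type":"string"},"gripper":{"type":"number"},"squeeze":{"type":"number"}},"required":["targets"]}

```bash
mkdir -p pics; cat > h.py <<'E'
import numpy as np, cv2
from station import manip
def K(c):
    f=210/np.tan(np.radians(c["fov_y"])/2); return f
def ray(cam,px,E=None):
    c=manip.get_calibration(cam); E=np.array(c["extrinsics"]) if E is None else E
    f=K(c); d=E[:3,:3]@np.array([(px[0]-c["cx"])/f,(px[1]-c["cy"])/f,1]); return E[:3,3],d
def atz(cam,px,z,E=None):
    o,d=ray(cam,px,E); return o+d*(z-o[2])/d[2]
def proj(cam,P,E=None):
    c=manip.get_calibration(cam); E=np.array(c["extrinsics"]) if E is None else E
    p=np.linalg.inv(E)@np.append(P,1); f=K(c); return np.array([c["cx"]+f*p[0]/p[2],c["cy"]+f*p[1]/p[2]])
E
python3 - <<'E'
from h import *
s=manip.sense(); print(s)
for cam in("top","scene"):
    im=manip.snapshot(cam); cv2.imwrite(f"pics/{cam}1.png",im[:,:,::-1])
    for q in("bolt_peg","catch_plate","lock_box"):
        for r in manip.mark_of(cam,q)[:2]:
            z={"bolt_peg":.1,"catch_plate":.091,"lock_box":0}[q]
            print(cam,q,r["p"],np.round(r["position"],1),atz(cam,r["position"],z).round(4))
E
```

```text
{'t': 0.0, 'q': array([ 1.00452577e+00,  5.28449146e-01,  1.43393988e+00,  2.72638245e-05,
        1.18142847e+00, -1.78490606e-01]), 'qd': array([-1.53078122e-03,  2.26564374e-04, -6.99362631e-04, -3.98962670e-05,
       -7.69721659e-04, -1.22699951e-03]), 'tau': array([ 1.39466642e-04, -4.42335677e+01, -1.78031731e+01, -4.45349451e-05,
        8.27710668e-03, -2.56883261e-06]), 'tcp_pos': array([0.23588913, 0.5779735 , 0.23033215]), 'tool_rot': array([ 1.92682399e-01,  9.81260544e-01, -1.03159508e-03, -4.16478894e-04]), 'force': array([ 0.56585603, -0.04386842,  0.02984197]), 'ft_torque': array([0.03470095, 0.04130263, 0.00858162]), 'gripper_force': 0.0, 'finger_gap': 1.0015913355820014}
top bolt_peg 0.55 [245.2 200.9] [ 0.5384 -0.1265  0.1   ]
top catch_plate 0.58 [204.8 218.2] [ 0.512  -0.0617  0.091 ]
top lock_box 0.65 [225.6 213.6] [ 0.5246 -0.0889  0.    ]
top lock_box 0.31 [196.1 172.2] [ 0.5986 -0.0368  0.    ]
scene bolt_peg 0.55 [267.1 227.6] [ 0.5283 -0.1288  0.1   ]
scene catch_plate 0.83 [241.6 254. ] [ 0.5201 -0.0565  0.091 ]
scene lock_box 0.66 [255.6 265.6] [ 0.5279 -0.0949  0.    ]
```

```bash
python3 -c "
import cv2;a=cv2.imread('pics/top1.png');b=cv2.imread('pics/scene1.png');import numpy as np
cv2.imwrite('pics/both.png',cv2.resize(np.hstack([a,b]),(800,300)))"
```

```text
(no output)
```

View pics/top1.png

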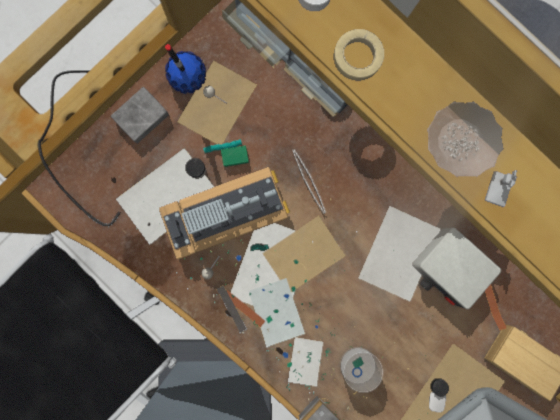

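View pics/scene1.png

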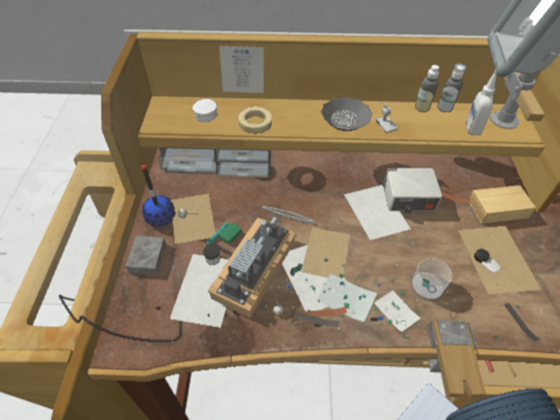

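Top view: box at about (225,213) with the peg near (245,200) and the plate near (205,218). The jar (195,168), wax block (235,155) and tweezers (310,183) lie on its far side, the bob (208,270) on its near side. The networks' marks agree with this. Next is a box yaw estimate and the shift to a viewing pose above the box.

```bash
cat >> h.py <<'E'
from scipy.spatial.transform import Rotation as R
def shift(target):  # world target TCP -> tool-frame mm
    s=manip.sense(); return R.from_quat(s["tool_rot"]).inv().apply(np.array(target)-s["tcp_pos"])*1000
def toolang():
    y=R.from_quat(manip.sense()["tool_rot"]).apply([0,1,0]); return np.degrees(np.arctan2(y[1],y[0]))
E
python3 - <<'E'
from h import *
for cam in("top","scene"):
    for r in manip.masks_of(cam,"lock_box")[:1]:
        m=r["pixels"].astype(np.uint8); c,_=cv2.findContours(m,0,2); c=max(c,key=cv2.contourArea)
        bx=cv2.boxPoints(cv2.minAreaRect(c)); print(cam,r["p"],m.sum(),[atz(cam,p,.036)[:2].round(3) for p in bx])
print(toolang(), shift([.525,-.09,.26]))
c=manip.get_calibration("wrist");print(c)
E
```

```text
top 0.68 6635 [array([0.534, 0.026]), array([ 0.609, -0.169]), array([ 0.517, -0.203]), array([ 0.444, -0.009])]
scene 0.69 4671 [array([0.529, 0.031]), array([ 0.621, -0.186]), array([ 0.503, -0.204]), array([0.432, 0.006])]
67.78257368416715 [-520.08873627 -509.75575957  -28.67634579]
{'fov_y': 62.00086158627414, 'cx': 271.7548084707194, 'cy': 208.5605991776589, 'tool_from_camera': array([[ 1.55706537e-03, -9.53311621e-01, -3.01984317e-01,
         7.67440134e-02],
       [ 9.99998747e-01,  1.57060572e-03,  1.97979612e-04,
        -9.22018628e-04],
       [ 2.85562031e-04, -3.01984247e-01,  9.53312872e-01,
        -1.43188357e-01],
       [ 0.00000000e+00,  0.00000000e+00,  0.00000000e+00,
         1.00000000e+00]])}
```

step_arm --targets "-40 -40 -15 -4; -75 -75 -28 -8; -110 -108 -28 -12; -145 -142 -28 -16; -180 -176 -28 -20; -215 -211 -28 -24; -250 -245 -28 -28; -285 -279 -28 -32; -320 -314 -28 -36; -355 -348 -28 -40; -390 -382 -28 -43; -420 -412 -28 -43" --gripper 0.3

```text
t: 1.7
tcp_pos: [0.4704, 0.0358, 0.2597]
tool_rot: [-0.18, 0.984, -0.0, 0.001]
force: [1.2, 0.1, -0.2]
finger_gap: 0.697
gripper_force: 0.0
```

```bash
python3 - <<'E'
from h import *
print(manip.sense()["tcp_pos"],toolang(), shift([.525,-.09,.26]))
E
```

```text
[0.47037515 0.03583722 0.25974263] 110.75924141912171 [-6.47669044e+00 -1.37029134e+02 -1.26844830e-01]
```

step_arm --targets "-2 -40 0 0; -4 -80 0 0; -6 -120 0 0; -6 -137 0 0; -6 -137 0 0; -6 -137 0 0"

```text
t: 2.3
tcp_pos: [0.5226, -0.0866, 0.259]
tool_rot: [-0.18, 0.984, 0.001, -0.001]
force: [-0.9, 0.8, 1.0]
finger_gap: 0.695
gripper_force: 0.0
```

```bash
cat >> h.py <<'E'
def wristE():
    s=manip.sense(); T=np.eye(4); T[:3,:3]=R.from_quat(s["tool_rot"]).as_matrix(); T[:3,3]=s["tcp_pos"]
    return T@np.array(manip.get_calibration("wrist")["tool_from_camera"])
E
python3 - <<'E'
from h import *
E=wristE(); im=manip.snapshot("wrist"); cv2.imwrite("pics/w1.png",im[:,:,::-1])
print(manip.sense()["tcp_pos"],toolang())
for q,z in(("bolt_peg",.1),("catch_plate",.091)):
    for r in manip.mark_of("wrist",q)[:2]: print(q,r["p"],r["position"],atz("wrist",r["position"],z,E).round(4))
r=manip.masks_of("wrist","catch_plate")
if r:
    m=r[0]["pixels"].astype(np.uint8); c,_=cv2.findContours(m,0,2); c=max(c,key=cv2.contourArea)
    print(r[0]["p"],m.sum(),[(p.round(),atz("wrist",p,.091,E)[:2].round(4)) for p in cv2.boxPoints(cv2.minAreaRect(c))])
E
```

```text
[ 0.52245518 -0.08609704  0.25906615] 110.82480358002354
bolt_peg 0.76 [222.5, 194.5] [ 0.543  -0.1268  0.1   ]
bolt_peg 0.2 [240.1, 260.5] [ 0.5988 -0.0906  0.1   ]
catch_plate 0.67 [296.9, 188.1] [ 0.5158 -0.0653  0.091 ]
0.69 2827 [(array([262., 166.], dtype=float32), array([ 0.508 , -0.1023])), (array([336., 166.], dtype=float32), array([ 0.4843, -0.0401])), (array([336., 208.], dtype=float32), array([ 0.5205, -0.024 ])), (array([262., 208.], dtype=float32), array([ 0.5451, -0.0885]))]
```

View pics/w1.png

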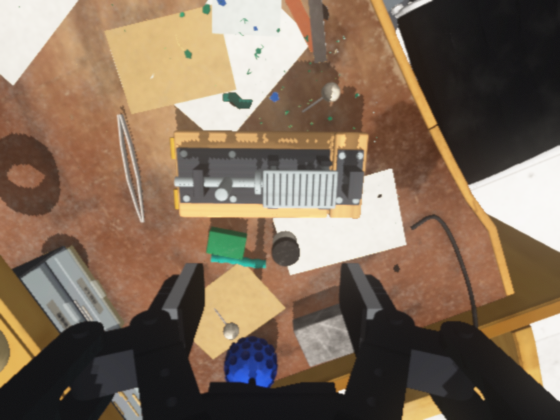

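Wrist view: peg top at about (222,194), ribbed plate spanning (262,170) to (336,208). The box edges run parallel to the image rows, so the tool yaw fits. Lowering to just above the peg, shifted so the peg stands inside one finger.

step_arm --targets "-2 -15 40 0; -3 -29 80 0; -3 -29 105 0; -3 -29 119 0; -3 -29 119 0; -3 -29 119 0; -3 -29 119 0"

```text
t: 3.2
tcp_pos: [0.5375, -0.1135, 0.1416]
tool_rot: [-0.181, 0.984, -0.001, 0.001]
force: [0.7, -0.6, 0.1]
finger_gap: 0.7
gripper_force: 0.0
```

```bash
python3 - <<'E'
from h import *
E=wristE(); im=manip.snapshot("wrist"); cv2.imwrite("pics/w2.png",im[:,:,::-1])
s=manip.sense(); T=s["tcp_pos"]; print(T,toolang(),s["qd"].round(3))
for cam,EE in(("wrist",E),("scene",None),("top",None)):
  if EE is None: im=manip.snapshot(cam); cv2.imwrite(f"pics/{cam}2.png",im[:,:,::-1])
  for q,z in(("bolt_peg",.1),("catch_plate",.091)):
    for r in manip.mark_of(cam,q)[:1]:
        P=atz(cam,r["position"],z,EE); print(cam,q,r["p"],r["position"],P.round(4),"tool",R.from_quat(s["tool_rot"]).inv().apply(P-T).round(4))
a=cv2.imread("pics/scene2.png")[150:330,150:390]; cv2.imwrite("pics/s2c.png",cv2.resize(a,None,fx=3,fy=3))
E
```

```text
[ 0.53744995 -0.11359269  0.14165634] 110.82190157776036 [-0.004 -0.002  0.002 -0.001 -0.001  0.002]
wrist bolt_peg 0.64 [249.3, 238.0] [ 0.5411 -0.1268  0.1   ] tool [ 0.0013 -0.0136  0.0417]
wrist catch_plate 0.68 [364.6, 228.5] [ 0.5147 -0.0644  0.091 ] tool [0.0039 0.0541 0.0505]
top catch_plate 0.59 [200.1, 220.0] [ 0.5092 -0.0543  0.091 ] tool [0.0054 0.0656 0.0505]
```

View pics/w2.png

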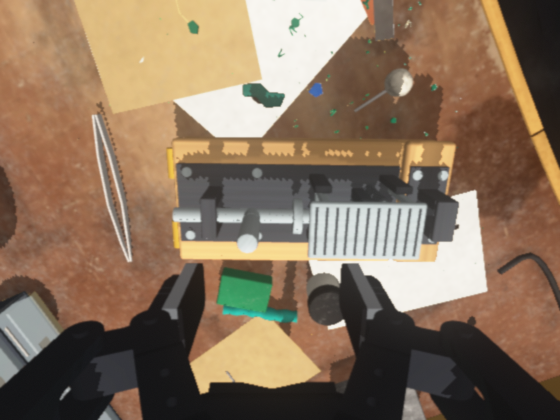

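View pics/s2c.png

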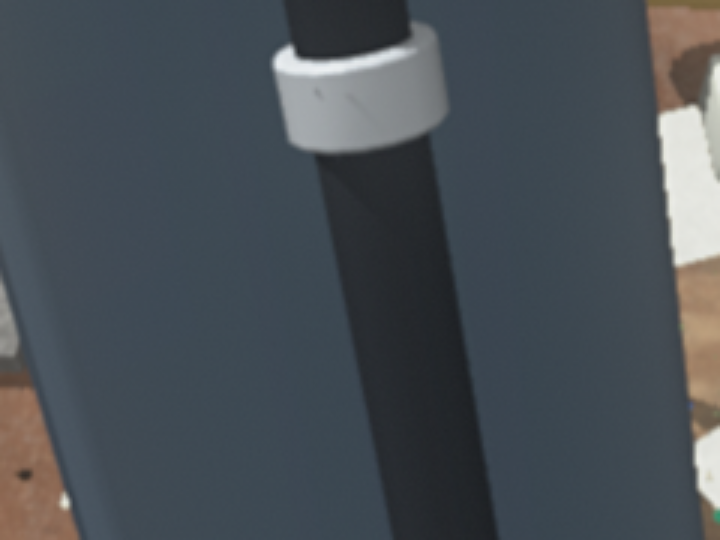

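Wrist view: peg top at (247,242), between finger A (left, about 190) and the plate's near edge (308). In the tool frame the peg has y -13.6 mm, and the plate spans 20 to 88 mm. Both fingers are well placed, so I descend and feel for the plate.

step_arm --targets "3 0 10 0; 3 0 25 0; 3 0 40 0; 3 0 46 0; 3 0 46 0; 3 0 46 0"

```text
t: 4.25
tcp_pos: [0.5339, -0.1148, 0.0943]
tool_rot: [-0.18, 0.984, 0.0, -0.0]
force: [-0.7, 0.1, 0.7]
finger_gap: 0.699
gripper_force: 0.0
```

step_arm --targets "0 0 1 0; 0 0 2 0; 0 0 3 0; 0 0 4 0; 0 0 4 0; 0 0 4 0"

```text
t: 4.85
tcp_pos: [0.5338, -0.1147, 0.0903]
tool_rot: [-0.18, 0.984, -0.0, 0.0]
force: [0.0, -1.1, -0.4]
finger_gap: 0.699
gripper_force: 0.0
```

step_arm --targets "0 0 1 0; 0 0 2 0; 0 0 3 0; 0 0 3 0; 0 0 3 0"

```text
t: 5.35
tcp_pos: [0.5338, -0.1147, 0.0872]
tool_rot: [-0.18, 0.984, 0.0, -0.0]
force: [0.0, 0.7, -0.8]
finger_gap: 0.703
gripper_force: 0.0
```

step_arm --targets "0 0 1 0; 0 0 2 0; 0 0 2 0; 0 0 2 0"

```text
t: 5.75
tcp_pos: [0.5339, -0.1147, 0.0855]
tool_rot: [-0.18, 0.984, -0.0, 0.0]
force: [-1.3, 0.2, 2.3]
finger_gap: 0.696
gripper_force: 1.0
```

step_arm --targets "0 0 1 0; 0 0 2 0; 0 0 2 0; 0 0 2 0"

```text
t: 6.15
tcp_pos: [0.5339, -0.1147, 0.0834]
tool_rot: [-0.18, 0.984, -0.0, 0.0]
force: [-0.4, -0.3, 2.7]
finger_gap: 0.699
gripper_force: 1.4
```

step_arm --targets "0 0 1 0; 0 0 2 0; 0 0 2 0; 0 0 2 0"

```text
t: 6.55
tcp_pos: [0.5339, -0.1148, 0.0814]
tool_rot: [-0.18, 0.984, -0.0, 0.0]
force: [-0.2, 0.7, 3.1]
finger_gap: 0.701
gripper_force: 1.9
```

step_arm --targets "0 0 1 0; 0 0 2 0; 0 0 2 0; 0 0 2 0"

```text
t: 6.95
tcp_pos: [0.5339, -0.1147, 0.0794]
tool_rot: [-0.18, 0.984, -0.0, 0.0]
force: [0.2, 0.6, 3.6]
finger_gap: 0.701
gripper_force: 2.3
```

step_arm --targets "0 0 1 0; 0 0 1.5 0; 0 0 1.5 0; 0 0 1.5 0; 0 0 1.5 0"

```text
t: 7.45
tcp_pos: [0.5339, -0.1148, 0.0779]
tool_rot: [-0.18, 0.984, -0.0, 0.0]
force: [-0.7, 0.9, 4.1]
finger_gap: 0.703
gripper_force: 2.7
```

step_arm --targets "0 2 0 0; 0 4 0 0; 0 6 0 0; 0 8 0 0; 0 10 0 0; 0 12 0 0; 0 12 0 0; 0 12 0 0"

```text
t: 8.25
tcp_pos: [0.5315, -0.105, 0.0784]
tool_rot: [-0.18, 0.984, -0.002, 0.002]
force: [1.1, -3.8, 4.9]
finger_gap: 0.702
gripper_force: 2.6
```

step_arm --targets "0 2 0.3 0; 0 4 0.3 0; 0 6 0.3 0; 0 8 0.3 0; 0 10 0.3 0; 0 10 0.3 0"

```text
t: 8.85
tcp_pos: [0.5284, -0.0962, 0.0782]
tool_rot: [-0.181, 0.984, -0.002, 0.002]
force: [1.0, -5.0, 5.3]
finger_gap: 0.698
gripper_force: 3.0
```

```bash
python3 - <<'E'
from h import *
E=wristE(); im=manip.snapshot("wrist"); cv2.imwrite("pics/w3.png",im[:,:,::-1])
s=manip.sense(); T=s["tcp_pos"]; print(T,toolang(),s["force"])
E
```

```text
[ 0.52840371 -0.09616884  0.07826972] 110.812377733854 [ 1.64076822 -4.24491169  4.75090128]
```

View pics/w3.png

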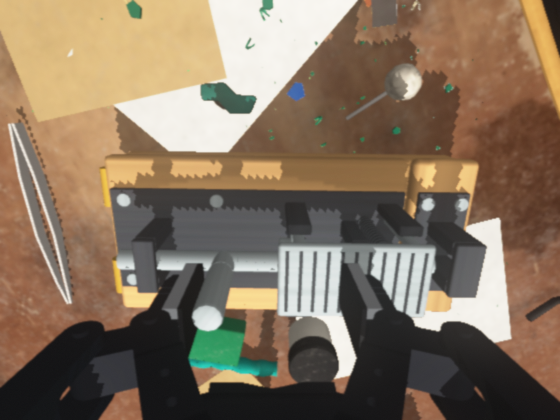

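The finger is against the peg (about (215,300)), and the other finger presses the plate near (355,290). I keep pushing.

step_arm --targets "0 2 0.2 0; 0 4 0.2 0; 0 6 0.2 0; 0 8 0.2 0; 0 9 0.2 0; 0 9 0.2 0"

```text
t: 9.5
tcp_pos: [0.5254, -0.0879, 0.0781]
tool_rot: [-0.181, 0.984, -0.002, 0.003]
force: [1.2, -5.2, 5.5]
finger_gap: 0.7
gripper_force: 3.1
```

step_arm --targets "0 1 0 0; 0 2 0 0; 0 3 0 0; 0 4 0 0; 0 4 0 0"

```text
t: 10.0
tcp_pos: [0.5241, -0.0842, 0.0782]
tool_rot: [-0.181, 0.984, -0.002, 0.003]
force: [1.2, -5.2, 6.1]
finger_gap: 0.698
gripper_force: 3.2
```

step_arm --targets "0 1 0 0; 0 2 0 0; 0 3 0 0; 0 3 0 0"

```text
t: 10.4
tcp_pos: [0.5236, -0.0826, 0.0782]
tool_rot: [-0.181, 0.983, -0.004, 0.003]
force: [1.3, -9.6, 4.4]
finger_gap: 0.698
gripper_force: 5.5
```

```bash
python3 - <<'E'
from h import *
s=manip.sense(); print(s["tcp_pos"],s["force"],(s["tcp_pos"]-np.array([.5339,-.1148,.0779]))@[-.355,.935,0])
E
```

```text
[ 0.52359068 -0.08260702  0.07818564] [ 1.32845838 -9.5922846   4.37753493] 0.033760239389614866
```

step_arm --targets "0 1 0 0; 0 2 0 0; 0 2 0 0"

```text
t: 10.7
tcp_pos: [0.5236, -0.0824, 0.0782]
tool_rot: [-0.181, 0.983, -0.005, 0.003]
force: [1.8, -14.5, 3.1]
finger_gap: 0.699
gripper_force: 8.1
```

The push has stalled firmly on the end stop, so the bolt is home. I back off the peg, then lift.

step_arm --targets "0 -3 0 0; 0 -6 0 0; 0 -9 0 0; 0 -9 0 0; 0 -9 -4 0; 0 -9 -10 0; 0 -9 -20 0; 0 -9 -40 0; 0 -9 -62 0; 0 -9 -62 0; 0 -9 -62 0"

```text
t: 11.8
tcp_pos: [0.5227, -0.0859, 0.1398]
tool_rot: [-0.18, 0.984, -0.0, 0.0]
force: [-0.4, 0.5, 0.1]
finger_gap: 0.702
gripper_force: 0.0
```

```bash
python3 - <<'E'
from h import *
E=wristE(); im=manip.snapshot("wrist"); cv2.imwrite("pics/w4.png",im[:,:,::-1])
s=manip.sense(); print(s["tcp_pos"],s["force"])
P=[]
for q,z in(("bolt_peg",.1),("catch_plate",.091)):
    for r in manip.mark_of("wrist",q)[:1]:
        P.append(atz("wrist",r["position"],z,E)); print(q,r["p"],r["position"],P[-1])
if len(P)==2: print((P[1]-P[0])@[-.355,.935,0], "expect .046 when home")
E
```

```text
[ 0.52221059 -0.08568396  0.13909959] [0.18539656 0.80291739 0.32152797]
bolt_peg 0.78 [234.7, 246.7] [ 0.53351831 -0.10542056  0.1       ]
catch_plate 0.73 [312.2, 237.8] [ 0.51582976 -0.06400702  0.091     ]
0.04500110057158804 expect .046 when home
```

View pics/w4.png

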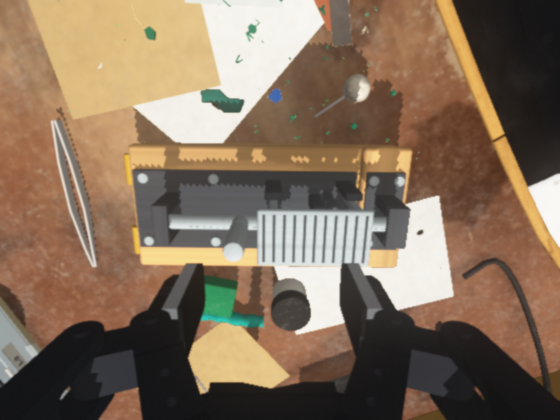

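The peg (233,250) now stands close to the plate's near edge (258), the bolt end is in the keeper at (385,225), and the plate is back up. The peg-to-plate distance is 45 mm where 46 mm is expected, and nothing is touching. Handing in.

```bash
python3 -c "
from station import manip; print(manip.sign_off())"
```

```text
the job is handed in; nothing more can be done
None
```

I pushed the bolt home against its end stop with the catch held down, then let go. The last wrist picture shows the catch back up and the gripper clear. The job is handed in at about 12 s, but the sign-off returned no verdict.

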